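# Slide the hob control up to boost

### The arm

A 6-joint arm with a two-finger parallel gripper is mounted at the origin on the work surface. World frame = base frame: x ahead of the robot, y to its left, z up, the work surface at z = 0. Lengths are in m, angles in rad, forces in N, time in s.
With the tool pointing down it reaches from about 0.35 to 0.775 m from the base axis. Payload 7.3 kg.
Tool frame: the origin (TCP) lies between the finger pads; the fingertips stand 14 mm ahead of it and the grasp point (between the pads) lies 5 mm behind it; z points along the fingers, y is the line along which they close (so a half turn about z gives the same grasp; the last joint's range is limited). The gripper opens to 92 mm and grips with 3 to 60 N. Pads are 19 mm wide; open, the fingers measure 130 mm over their backs; the gripper's body (75 mm by 190 mm) begins 47 mm behind the grasp point.
Start: joints at [0.968, 0.342, 1.524, -0, 1.275, -0.146], TCP at [0.232, 0.471, 0.241] pointing down, gripper open.
Joint ranges: [-2.53, 2.53], [-0.77, 2.02], [0.04, 2.7], [-1, 4.14], [0.28, 2.66], [-3.11, 3.11]. Speed limits (rad/s): [2.57, 2.57, 3.14, 3.14, 3.14, 3.14].

### API

Orientations are given as [roll, pitch, yaw] about the fixed x, y, z axes, in that order (R = Rz(yaw) Ry(pitch) Rx(roll)).
In Python, from cell import robot, eyes gives the robot as it stands. The module is installed in compiled form; this text tells all that it offers.
- The arm moves only by the shell command python3 -m handwheel 'ROWS' [FORCE]. ROWS is JSON, one flat list of numbers, 5 for each row, row after row: the shift along the world's x, y, z in mm, then the turn about the world's z in rad, then the opening, from 0 (shut) to 1 (fully open). In form: [x, y, z, spin, jaw, x, y, z, spin, jaw, ...]. A call has 1 to 8 rows; each row shifts and turns the commanded pose from where the row before left it; what a row does not reach is not made up. A row lasts 1/10 s, in which the tool goes at most 50 mm and 8.59 degrees, less where a joint would pass 70% of its speed; a pose out of reach is approached as far as the arm can. A call with a gripper value outside its range is refused whole. The fingers move at their own pace and stop on an object; FORCE is the grip in N (left out, the last holds). Time passes only in rows, so rows that do not move let the fingers close. It gives the time, the measured TCP pose, the force, the opening and the grip force at its end, in the units of the state.
- robot.observe(): the state, without advancing time (a new reading comes with each control period).
- eyes.read_camera(name): name is "scene" or "top"; returns (picture, depth): 400x640x3 uint8, blue, green, red; 400x640 float32, m along the optical axis (not along the pixel's ray), 0 where there is no reading.
- eyes.calibration(name): a dict with "fx", "fy", "cx", "cy" (pixels), "dist_coeffs" ([k1, k2, p1, p2, k3] as OpenCV has them; the pictures are not rectified), "world_to_cam" (4x4, takes a point from world to camera coordinates). Camera axes: x right, y down, z forward; pixel columns grow to the right and rows downward; lengths in m; the calibration is good to about 2 mm. A picture is of the moment at which its call begins. calibration takes no time and is no camera call.
- robot.hand_in(): hands the job in; it is judged then, once.
The state is a dict: "time": time; "qpos": joint angles; "qvel": joint speeds; "joint_efforts": joint torques, N m; "tool_pos": TCP position; "tool_rot": TCP orientation; "contact_force": force on the tool from outside, world axes, zero at the start; "torque": the same for the moment, N m; "opening": finger opening in m; "grip_force": force on a finger pad.
Only numpy, scipy, OpenCV 4.12 (cv2) and the standard library are available. Lean on these libraries where they do the work, as an engineer would, in place of code of your own. Each camera call takes 0.05 s, during which the arm holds its last target. There are 200 camera calls.

### The job

Turn the ring under the lidded saucepan up to boost: put a fingertip lightly on the narrowest mark of the curved touch slider in front of that pan, run it along the marks one after another to the widest, and keep it resting there, because boost only comes on while the finger stays on that mark. The program finishes with the fingertip still resting lightly on the widest mark. Leave the pans and the other things where they are, and keep off the round keys and the other slider.

Things in the scene. Friction and masses are not known exactly. Their poses are not given: they have to be found in the camera images.
- cooker: double induction cooker, fixed, 620 (y) x 380 (x) x 62 mm high, level black glass top. Origin: centre of its underside; +x to its back (away from the robot), +y to its left as the robot sees it. Two printed rings of 210 mm, 65 mm behind its middle and 150 mm left (+y) and right (-y). In front of each ring lies its touch slider. The controls are rigid and do not move: a fast touchdown knocks hard
- saucepan: steel saucepan with its lid on (one loose body): 174 mm across, 84 mm high, lid knob of 32 mm up to 105 mm, black handle reaching 234 mm from the axis along its own +x. It stands on the left or the right ring. Origin: centre of its underside, on the glass. Up to 1 kg
- frying_pan: open dark frying pan, 200 mm across the rim, 42 mm high, wooden handle along its own +x; loose, stands on the other ring. Origin: centre of its underside
- keys: five round touch keys of 18 mm, 2 mm proud of the glass, rigid. Body at the cooker's middle at glass height, axes as the cooker's; key centres at (x, y) = (-110, 150), (-110, -150), (-155, 18), (-155, -18), (-115, 0) mm: one inside the curve of each slider, three between the sliders
- left_slider: the left ring's touch slider: an arc of five raised pale-grey marks bulging towards the robot (-x). Origin: centre of the arc, on the glass, axes as the cooker's. Mark centres on a radius of 130 mm, at 42, 21, 0, -21, -42 degrees from -x (positive towards +y), in order from the narrowest to the widest
- right_slider: the right ring's touch slider, the same in shape and order as the left one
- grater: steel box grater, 104 mm square at the foot, 235 mm high with its handle, loose on a wooden chopping board 20 mm thick to the right of the cooker. Origin: centre of its underside
- cucumber: half cucumber lying on the board, 140 mm long, 42 mm thick, loose. Origin: underside, middle of its length
- pepper_mill: wooden pepper mill, 54 mm foot, 160 mm high, loose, standing left of the cooker. Origin: centre of its foot
- left_mark1: first and narrowest mark of the left slider: rigid pale bar 39 mm long along the arc, 7 mm wide across it, 2 mm proud of the glass. Origin: centre of its top face, 64 mm above the worktop; x across the arc (towards its centre), y along the arc to the cooker's left, z up. The marks follow one another from left (+y, narrow) to right (-y, wide), 48 mm from centre to centre with 9 mm gaps.
- left_mark2: second mark of the left slider: rigid pale bar 39 mm long along the arc, 10 mm wide across it, 2 mm proud of the glass. Origin: centre of its top face, 64 mm above the worktop; x across the arc (towards its centre), y along the arc to the cooker's left, z up.
- left_mark3: third, middle mark of the left slider: rigid pale bar 39 mm long along the arc, 14 mm wide across it, 2 mm proud of the glass. Origin: centre of its top face, 64 mm above the worktop; x across the arc (towards its centre), y along the arc to the cooker's left, z up.
- left_mark4: fourth mark of the left slider: rigid pale bar 39 mm long along the arc, 18 mm wide across it, 2 mm proud of the glass. Origin: centre of its top face, 64 mm above the worktop; x across the arc (towards its centre), y along the arc to the cooker's left, z up.
- left_mark5: fifth, last and widest mark of the left slider: rigid pale bar 39 mm long along the arc, 22 mm wide across it, 2 mm proud of the glass. Origin: centre of its top face, 64 mm above the worktop; x across the arc (towards its centre), y along the arc to the cooker's left, z up.
- right_mark1: first and narrowest mark of the right slider: rigid pale bar 39 mm long along the arc, 7 mm wide across it, 2 mm proud of the glass. Origin: centre of its top face, 64 mm above the worktop; x across the arc (towards its centre), y along the arc to the cooker's left, z up. The marks follow one another from left (+y, narrow) to right (-y, wide), 48 mm from centre to centre with 9 mm gaps.
- right_mark2: second mark of the right slider: rigid pale bar 39 mm long along the arc, 10 mm wide across it, 2 mm proud of the glass. Origin: centre of its top face, 64 mm above the worktop; x across the arc (towards its centre), y along the arc to the cooker's left, z up.
- right_mark3: third, middle mark of the right slider: rigid pale bar 39 mm long along the arc, 14 mm wide across it, 2 mm proud of the glass. Origin: centre of its top face, 64 mm above the worktop; x across the arc (towards its centre), y along the arc to the cooker's left, z up.
- right_mark4: fourth mark of the right slider: rigid pale bar 39 mm long along the arc, 18 mm wide across it, 2 mm proud of the glass. Origin: centre of its top face, 64 mm above the worktop; x across the arc (towards its centre), y along the arc to the cooker's left, z up.
- right_mark5: fifth, last and widest mark of the right slider: rigid pale bar 39 mm long along the arc, 22 mm wide across it, 2 mm proud of the glass. Origin: centre of its top face, 64 mm above the worktop; x across the arc (towards its centre), y along the arc to the cooker's left, z up.

How it is judged:
By the outcome, as a careful person would: the job done as asked, in the order asked, and still so for the second after the job is handed in, while the arm keeps its last pose, push and grip.
It also fails if it takes over 40 s, if anything falls off the work surface, if the arm or the gripper's body presses on something with over 40 N, if the wrist force passes 120 N, or if a joint passes its speed limit or range.

## Working session

There is one attempt and no reset: what is moved stays moved. The work goes in short steps, Python scripts to look and compute and a shell command to move; the robot and the scene stay as the last step left them, time stands still between calls to the robot, and variables do not carry over. Pictures are saved under pics/ and viewed, at most 10 in all, crops included, and the job is handed in when it is done.

```bash
mkdir -p pics; python3 - <<'E'
from cell import robot, eyes
import cv2, numpy as np
for n in ("scene","top"):
    p,d=eyes.read_camera(n); cv2.imwrite(f"pics/{n}0.png",p); np.save(f"{n}_d.npy",d)
    c=eyes.calibration(n); print(n,c)
s=robot.observe(); print(s)
E
```

```text
scene {'fx': 410.63171869084255, 'fy': 410.63171869084255, 'cx': 326.68170498741983, 'cy': 197.94197426932297, 'dist_coeffs': array([-0.03404145,  0.        ,  0.        ,  0.        ,  0.        ]), 'world_to_cam': array([[-0.79108372,  0.61160863,  0.01101966,  0.474019  ],
       [ 0.4659131 ,  0.61411165, -0.63701795, -0.21449564],
       [-0.39637298, -0.49880032, -0.7707702 ,  1.84065302],
       [ 0.        ,  0.        ,  0.        ,  1.        ]])}
top {'fx': 407.414838572404, 'fy': 407.414838572404, 'cx': 327.44190478530595, 'cy': 199.28861936470003, 'dist_coeffs': array([-0.01993738,  0.        ,  0.        ,  0.        ,  0.        ]), 'world_to_cam': array([[-0.02259009, -0.99974055,  0.00291849, -0.02005603],
       [-0.98816533,  0.02188532, -0.15182327,  0.60199525],
       [ 0.15172001, -0.00631365, -0.98840335,  1.62145029],
       [ 0.        ,  0.        ,  0.        ,  1.        ]])}
{'time': 0.1, 'qpos': array([ 9.68001688e-01,  3.42634168e-01,  1.52489792e+00, -3.77081139e-05,
        1.27538248e+00, -1.45984594e-01]), 'qvel': array([-4.48847432e-06, -9.88348043e-04, -7.76714756e-05,  6.03131338e-04,
        9.50900951e-04, -1.52430414e-03]), 'joint_efforts': array([ 1.40511376e-03, -4.32002878e+01, -2.44694817e+01,  7.19459332e-02,
        5.24444610e-02, -4.60434251e-05]), 'tool_pos': array([0.2313644 , 0.47090219, 0.24013247]), 'tool_rot': array([-3.14027955e+00, -1.56618964e-04,  2.68479351e+00]), 'contact_force': array([ 0.25354761, -0.09532812,  0.44423361]), 'torque': array([-0.04547699,  0.02258551,  0.00883424]), 'grip_force': 0.0, 'opening': 0.09209929794735904}
```

View pics/top0.png

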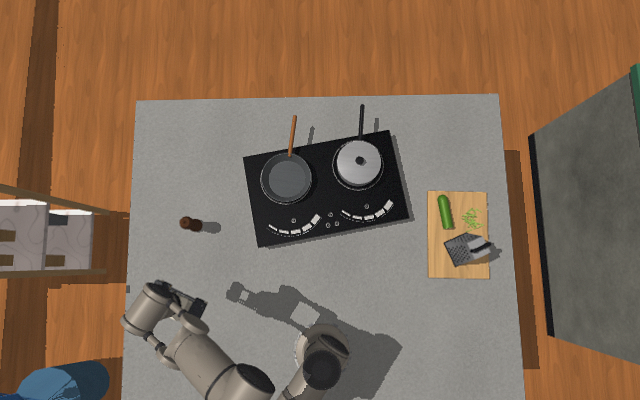

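View pics/scene0.png

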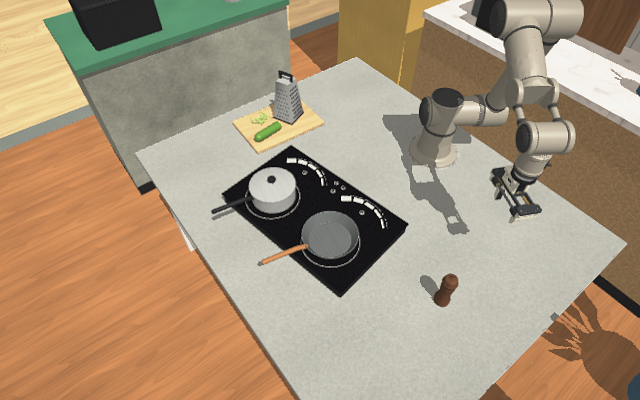

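The saucepan is on the right ring, so the right slider is the one to use. In the top view its marks run from about (345,216) to (391,206). I'll fit the marks in both views.

```bash
cat > m.py <<'E'
import cv2, numpy as np
from cell import eyes
def world(n,uv,z):
    c=eyes.calibration(n); K=np.array([[c['fx'],0,c['cx']],[0,c['fy'],c['cy']],[0,0,1]])
    T=c['world_to_cam']; R,t=T[:3,:3],T[:3,3]
    q=cv2.undistortPoints(np.array(uv,float).reshape(-1,1,2),K,c['dist_coeffs'])[:,0]
    d=np.c_[q,np.ones(len(q))]@R; o=-R.T@t
    return o+d*((z-o[2])/d[:,2])[:,None]
E
python3 - <<'E'
from m import *
for n,(x0,y0,x1,y1) in dict(top=(262,196,398,240),scene=(280,150,395,235)).items():
    g=cv2.imread(f'pics/{n}0.png').astype(int); s=g.min(2)
    m=np.zeros(s.shape,np.uint8); m[y0:y1,x0:x1]=(s[y0:y1,x0:x1]>90)
    k,l,st,_=cv2.connectedComponentsWithStats(m,connectivity=4)
    print(n)
    for i in range(1,k):
        if st[i,4]<4: continue
        mm=cv2.dilate((l==i).astype(np.uint8),np.ones((3,3)))>0
        v,u=np.nonzero(mm); w=np.clip(s[v,u]-30,0,None)
        uv=[(u*w).sum()/w.sum(),(v*w).sum()/w.sum()]
        print(np.round(uv,1),st[i,4],s[l==i].max(),np.round(world(n,uv,.064)[0]*1000,1))
E
python3 - <<'E'
import cv2
a=cv2.imread('pics/top0.png')[190:245,255:405]; b=cv2.imread('pics/scene0.png')[145:240,270:400]
cv2.imwrite('pics/c1.png',cv2.resize(a,None,fx=5,fy=5,interpolation=2))
E
```

```text
top
[388.  204.8] 56 215 [ 570.9 -277.5   64. ]
[379.5 212.5] 48 225 [ 540.2 -242.    64. ]
[345.6 212.8] 21 217 [ 542.1 -105.1   64. ]
[315. 219.] 57 213 [519.7  18.2  64. ]
[330.  215.3] 4 119 [533.3 -42.2  64. ]
[356.9 217. ] 28 207 [ 524.  -150.3   64. ]
[368.7 216.9] 38 228 [ 523.3 -197.6   64. ]
[293.2 220.3] 12 160 [516.3 106.1  64. ]
[336.1 223.5] 7 155 [499.5 -66.1  64. ]
[306.4 226.9] 49 215 [488.4  53.4  64. ]
[368.5 234.4] 699 150 [ 453.2 -194.3   64. ]
[272.5 227.1] 21 234 [490.6 189.3  64. ]
[283.5 231.3] 31 212 [473.1 145.3  64. ]
[295.3 231.2] 39 224 [472.5  98.2  64. ]
scene
[280.6 150. ] 7 191 [ 575.2 -351.5   64. ]
[362.6 170.5] 3138 196 [376.2 -51.2  64. ]
[291.2 160.1] 49 249 [ 573.4 -275.1   64. ]
[302.4 161.7] 46 242 [ 541.9 -239.4   64. ]
[311.9 166.1] 36 239 [ 525.6 -195.2   64. ]
[285.8 188.3] 569 213 [ 677.8 -160.1   64. ]
[318.8 173. ] 28 248 [ 526.4 -147.2   64. ]
[304.3 172.5] 12 154 [ 571.3 -185.2   64. ]
[322.4 172.8] 5 165 [ 514.  -139.6   64. ]
[321.8 181.2] 20 255 [ 543.6 -105.    64. ]
[335.9 182.7] 15 183 [504.  -64.9  64. ]
[342.6 187.5] 12 154 [498.7 -29.3  64. ]
[298.8 194.1] 12 168 [ 654.8 -105.4   64. ]
[332.6 190.8] 16 188 [540.6 -39.6  64. ]
[345.8 198. ] 68 255 [522.6  19.6  64. ]
[358.1 199.9] 56 243 [490.8  55.2  64. ]
[369.  205.1] 42 237 [474.9  99.7  64. ]
[294.  207.7] 20 143 [707.7 -61.4  64. ]
[377.2 213. ] 33 245 [475.3 146.6  64. ]
[379.3 209.8] 4 139 [458.8 140.   64. ]
[361.5 212.3] 17 176 [519.9 108.6  64. ]
[328.2 224.4] 1030 144 [653.   77.2  64. ]
[285.1 214.7] 14 120 [752.6 -54.2  64. ]
[381.9 223.3] 26 251 [493.4 192.1  64. ]
[386.2 224. ] 5 141 [482.9 204.   64. ]
```

View pics/c1.png

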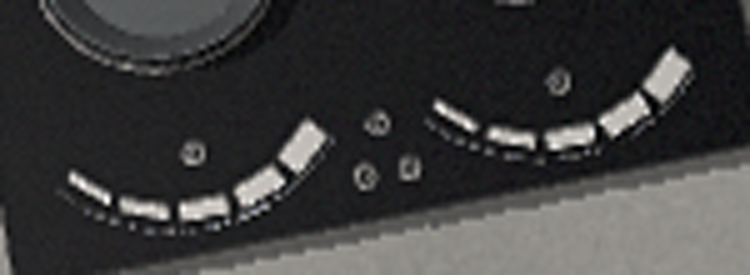

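```bash
cat > fit.py <<'E'
from m import *
from scipy.optimize import least_squares
top_r=[[345.6,212.8],[356.9,217],[368.7,216.9],[379.5,212.5],[388,204.8]]
top_l=[[272.5,227.1],[283.5,231.3],[295.3,231.2],[306.4,226.9],[315,219]]
sc_r=[[321.8,181.2],[318.8,173],[311.9,166.1],[302.4,161.7],[291.2,160.1]]
sc_l=[[381.9,223.3],[377.2,213],[369,205.1],[358.1,199.9],[345.8,198]]
a=np.radians([42,21,0,-21,-42]); L=np.c_[-np.cos(a),np.sin(a)]*130
def marks(o,y): return o+L@np.array([[np.cos(y),np.sin(y)],[-np.sin(y),np.cos(y)]])
def fit(r,l):
    r,l=[world(n,p,.064)[:,:2]*1000 for n,p in (r,l)]
    f=lambda p:np.r_[marks(p[:2],p[4])-r,marks(p[2:4],p[4])-l].ravel()
    return least_squares(f,[650,-170,600,120,.17])
for n,r,l in (('top',top_r,top_l),('scene',sc_r,sc_l)):
    s=fit((n,r),(n,l)); print(n,np.round(s.x,3),'rms',np.sqrt(np.mean(s.fun**2)),'sep',np.hypot(*(s.x[:2]-s.x[2:4])))
    print(np.round(marks(s.x[:2],s.x[4]),1).tolist()); print(np.round(s.fun.reshape(-1,2),1).tolist())
d=np.load('top_d.npy')
print('pan lid',world('top',[[358,163]],.146))
E
python3 fit.py
```

```text
top [ 6.51593e+02 -1.75662e+02  6.00483e+02  1.19783e+02  1.68000e-01] rms 0.27073888116785355 sep 299.83303268365444
[[541.8, -106.1], [524.1, -150.0], [523.4, -197.4], [539.7, -241.9], [570.9, -277.6]]
[[-0.2, -0.8], [0.2, 0.2], [0.1, 0.3], [-0.4, 0.1], [0.2, 0.1], [-0.1, 0.2], [0.0, 0.2], [-0.1, -0.0], [0.0, 0.2], [0.1, -0.5]]
scene [ 6.53709e+02 -1.73136e+02  6.02970e+02  1.21841e+02  1.71000e-01] rms 0.4145312063432401 sep 299.309160452979
[[543.7, -103.8], [526.2, -147.8], [525.6, -195.2], [542.0, -239.6], [573.3, -275.3]]
[[0.2, 1.0], [-0.1, -0.4], [0.0, 0.1], [0.1, -0.4], [-0.2, -0.4], [-0.5, -1.0], [0.2, 0.7], [0.2, 0.1], [0.2, 0.0], [-0.0, 0.1]]
pan lid [[ 0.72654351 -0.15524946  0.146     ]]
```

```bash
python3 -m handwheel '[0,0,0,0,0, 20,-30,0,-0.1,0, 20,-40,0,-0.14,0, 20,-40,0,-0.14,0, 20,-40,0,-0.14,0, 20,-40,0,-0.14,0, 20,-40,0,-0.14,0, 20,-40,0,-0.14,0]' 10
```

```text
time: 0.9
tool_pos: [0.3719, 0.1995, 0.2408]
tool_rot: [3.141, -0.0, 1.739]
contact_force: [0.7, -0.1, -0.8]
opening: 0.0323
grip_force: 0.0
```

```bash
python3 -m handwheel '[21,-38,0,-0.1,0, 21,-38,0,-0.1,0, 21,-38,0,-0.1,0, 21,-38,0,-0.1,0, 21,-38,0,-0.1,0, 21,-38,-20,-0.1,0, 22,-38,-30,-0.1,0, 23,-38,-30,-0.03,0]'; python3 -m handwheel '[0,0,-20,0,0, 0,0,-15,0,0, 0,0,-8,0,0, 0,0,0,0,0, 0,0,0,0,0]'
python3 - <<'E'
from cell import robot, eyes
import cv2, numpy as np
s=robot.observe(); print(s['time'],s['tool_pos'],s['tool_rot'],s['contact_force'],s['qpos'])
a,_=eyes.read_camera('top'); b,_=eyes.read_camera('scene')
cv2.imwrite('pics/top1.png',a); cv2.imwrite('pics/scene1.png',b)
A=cv2.resize(a[180:240,310:410],None,fx=6,fy=6,interpolation=2); B=cv2.resize(b[130:230,260:360],None,fx=4,fy=4,interpolation=2)
cv2.imwrite('pics/c2.png',cv2.resize(b[130:230,250:380],None,fx=6,fy=6,interpolation=2)); cv2.imwrite('pics/c3.png',A)
E
```

```text
time: 1.7
tool_pos: [0.5404, -0.0998, 0.1638]
tool_rot: [3.141, -0.0, 1.011]
contact_force: [0.6, 0.2, 0.9]
opening: 0.0002
grip_force: 0.0
time: 2.2
tool_pos: [0.5401, -0.0978, 0.1222]
tool_rot: [3.141, -0.0, 1.015]
contact_force: [-0.6, 0.4, 1.6]
opening: 0.0007
grip_force: 0.0
2.2 [ 0.54005786 -0.09781438  0.12222312] [ 3.14053075e+00 -2.27980534e-04  1.01527552e+00] [-0.58550703  0.43995113  1.57086033] [-3.18815725e-01  5.05310217e-01  1.62043691e+00 -3.22512739e-05
  1.01475977e+00  2.36722207e-01]
```

View pics/c2.png

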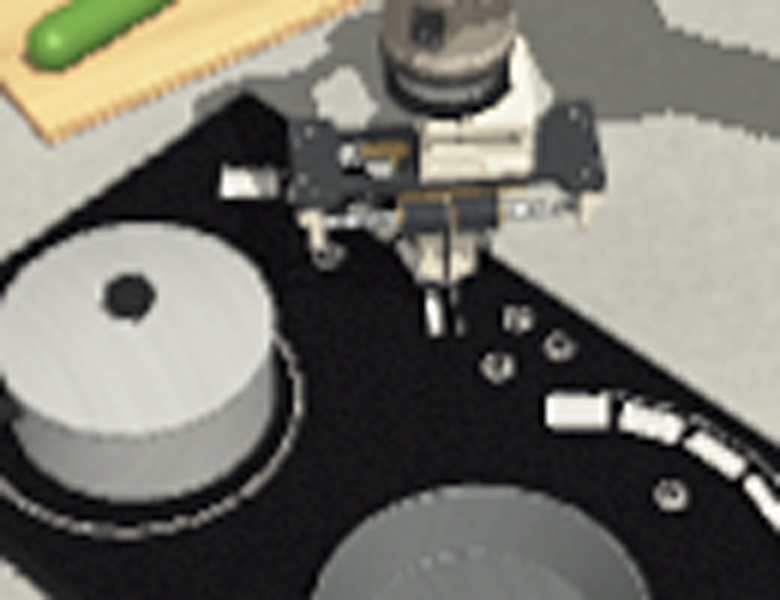

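The closed fingertips hover at crop (445,275), just above mark 1, whose lower end shows at crop (435,310). The saucepan and the board are well clear of the gripper.

```bash
python3 -m handwheel '[3,-7,-20,0,0, 0,0,-10,0,0, 0,0,-3,0,0, 0,0,0,0,0, 0,0,0,0,0, 0,0,0,0,0]'
```

```text
time: 2.9
tool_pos: [0.543, -0.1049, 0.0892]
tool_rot: [3.14, -0.0, 1.015]
contact_force: [-0.4, -0.6, 0.1]
opening: 0.0003
grip_force: 0.0
```

```bash
python3 -m handwheel '[0,0,-4,0,0, 0,0,-3,0,0, 0,0,-1.5,0,0, 0,0,-0.5,0,0, 0,0,-0.5,0,0, 0,0,0,0,0]'; python3 -m handwheel '[0,0,-0.3,0,0, 0,0,-0.3,0,0, 0,0,0,0,0]'
```

```text
time: 3.5
tool_pos: [0.5427, -0.105, 0.079]
tool_rot: [-3.142, 0.0, 1.015]
contact_force: [0.8, 0.3, -0.3]
opening: 0.0006
grip_force: 0.0
time: 3.8
tool_pos: [0.5427, -0.105, 0.0785]
tool_rot: [3.141, -0.0, 1.015]
contact_force: [0.3, 0.4, -0.2]
opening: 0.0006
grip_force: 0.0
```

```bash
for i in 1; do python3 -m handwheel '[0,0,-0.3,0,0, 0,0,0,0,0]'; python3 -m handwheel '[0,0,-0.3,0,0, 0,0,0,0,0]'; done
```

```text
time: 4.0
tool_pos: [0.5427, -0.105, 0.0783]
tool_rot: [3.141, -0.0, 1.015]
contact_force: [-0.6, 0.8, 1.9]
opening: 0.0007
grip_force: 0.8
time: 4.2
tool_pos: [0.5428, -0.105, 0.0783]
tool_rot: [3.141, -0.0, 1.015]
contact_force: [-1.2, 0.6, 3.7]
opening: 0.0005
grip_force: 2.5
```

```bash
python3 -c "
import numpy as np
a=np.radians(147.71+np.arange(33)*2.625); p=np.c_[652.65+130*np.cos(a),-174.4+130*np.sin(a)]
print(np.round(np.diff(p,axis=0),1).tolist()); print(np.round(p[::8],1).tolist())"
python3 -m handwheel '[0,0,-0.2,0,0, 0,0,0,0,0, 0,0,0,0,0]'
```

```text
[[-3.1, -5.1], [-2.8, -5.2], [-2.6, -5.4], [-2.3, -5.5], [-2.1, -5.6], [-1.8, -5.7], [-1.6, -5.7], [-1.3, -5.8], [-1.0, -5.9], [-0.8, -5.9], [-0.5, -5.9], [-0.2, -6.0], [0.1, -6.0], [0.3, -5.9], [0.6, -5.9], [0.9, -5.9], [1.1, -5.8], [1.4, -5.8], [1.7, -5.7], [1.9, -5.6], [2.2, -5.5], [2.4, -5.4], [2.7, -5.3], [2.9, -5.2], [3.2, -5.0], [3.4, -4.9], [3.6, -4.7], [3.8, -4.6], [4.0, -4.4], [4.2, -4.2], [4.4, -4.0], [4.6, -3.8]]
[[542.8, -105.0], [525.2, -148.9], [524.5, -196.3], [540.9, -240.8], [572.1, -276.4]]
time: 4.5
tool_pos: [0.5428, -0.105, 0.0783]
tool_rot: [3.141, -0.0, 1.015]
contact_force: [-1.5, 1.5, 7.1]
opening: 0.0004
grip_force: 3.4
```

```bash
python3 -m handwheel '[-3.1,-5.1,0,0.046,0, -2.8,-5.2,0,0.046,0, -2.6,-5.4,0,0.046,0]'
```

```text
time: 4.8
tool_pos: [0.535, -0.1204, 0.0783]
tool_rot: [3.139, -0.001, 1.155]
contact_force: [1.3, 2.9, 3.8]
opening: 0.0007
grip_force: 2.2
```

```bash
python3 -m handwheel '[-2.3,-5.5,0,0.046,0, -2.1,-5.6,0,0.046,0, -1.8,-5.7,0,0.046,0, -1.6,-5.7,0,0.046,0]'
```

```text
time: 5.2
tool_pos: [0.5271, -0.1428, 0.0783]
tool_rot: [3.14, -0.001, 1.339]
contact_force: [0.8, 3.6, 5.9]
opening: 0.001
grip_force: 2.7
```

```bash
python3 -m handwheel '[-1.3,-5.8,0,0.046,0, -1.0,-5.9,0,0.046,0, -0.8,-5.9,0,0.046,0, -0.5,-5.9,0,0.046,0]'
```

```text
time: 5.6
tool_pos: [0.5233, -0.1662, 0.0783]
tool_rot: [3.14, -0.001, 1.523]
contact_force: [-0.1, 4.6, 6.1]
opening: 0.0003
grip_force: 3.0
```

```bash
python3 -m handwheel '[-0.2,-6,0,0.046,0, 0.1,-6,0,0.046,0, 0.3,-5.9,0,0.046,0, 0.6,-5.9,0,0.046,0]'
```

```text
time: 6.0
tool_pos: [0.5238, -0.1897, 0.0783]
tool_rot: [3.141, -0.001, 1.707]
contact_force: [-1.0, 5.8, 7.8]
opening: 0.0006
grip_force: 3.7
```

```bash
python3 -m handwheel '[0.9,-5.9,0.1,0.046,0, 1.1,-5.8,0,0.046,0, 1.4,-5.8,0,0.046,0, 1.7,-5.7,0,0.046,0]'
```

```text
time: 6.4
tool_pos: [0.5287, -0.2129, 0.0783]
tool_rot: [3.141, -0.001, 1.891]
contact_force: [-2.2, 4.9, 7.1]
opening: 0.0004
grip_force: 3.6
```

```bash
python3 -m handwheel '[1.9,-5.6,0.1,0.046,0, 2.2,-5.5,0,0.046,0, 2.4,-5.4,0,0.046,0, 2.7,-5.3,0,0.046,0]'
```

```text
time: 6.8
tool_pos: [0.5376, -0.2346, 0.0783]
tool_rot: [3.141, -0.002, 2.075]
contact_force: [-3.0, 6.0, 7.1]
opening: 0.0006
grip_force: 3.7
```

```bash
python3 -m handwheel '[2.9,-5.2,0.1,0.046,0, 3.2,-5,0,0.046,0, 3.4,-4.9,0,0.046,0, 3.6,-4.7,0,0.046,0]'
```

```text
time: 7.2
tool_pos: [0.5506, -0.2546, 0.0783]
tool_rot: [3.142, -0.002, 2.259]
contact_force: [-2.6, 4.1, 5.7]
opening: 0.0005
grip_force: 3.1
```

```bash
python3 -m handwheel '[3.8,-4.6,0,0.046,0, 4,-4.4,0,0.046,0, 4.2,-4.2,0,0.046,0, 4.4,-4,0,0.046,0, 4.6,-3.8,0,0.046,0, 0.5,-0.8,0,0,0, 0,0,0,0,0, 0,0,0,0,0]'
python3 - <<'E'
from cell import robot, eyes
import cv2
b,_=eyes.read_camera('scene'); s=robot.observe(); print(s['time'],s['tool_pos'],s['contact_force'])
cv2.imwrite('pics/c4.png',cv2.resize(b[120:230,230:360],None,fx=5,fy=5,interpolation=2))
E
```

```text
time: 8.0
tool_pos: [0.5725, -0.2768, 0.0783]
tool_rot: [3.141, -0.0, 2.487]
contact_force: [-1.7, 1.5, 5.7]
opening: 0.0003
grip_force: 2.4
8.05 [ 0.57251404 -0.2768316   0.07830766] [-1.7429455   2.02122811  5.77846904]
```

View pics/c4.png

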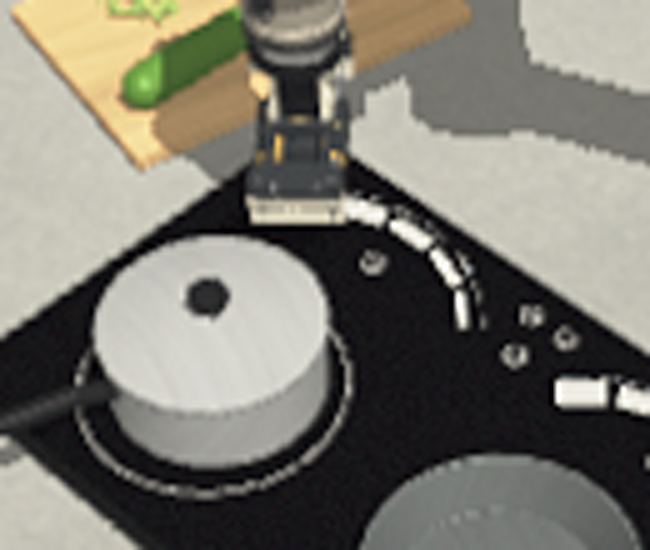

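The gripper now covers mark 5, around crop (295,210). Marks 1 to 4 are visible and clear, and the pan hasn't moved. The contact is steady at about 6 N, so I'll let the finger rest briefly and hand in.

```bash
python3 -m handwheel '[0,0,0,0,0, 0,0,0,0,0, 0,0,0,0,0, 0,0,0,0,0, 0,0,0,0,0, 0,0,0,0,0, 0,0,0,0,0, 0,0,0,0,0]'; python3 -c "
from cell import robot; print(robot.hand_in())"
```

```text
time: 8.85
tool_pos: [0.5725, -0.2768, 0.0783]
tool_rot: [3.141, -0.0, 2.487]
contact_force: [-1.3, 2.0, 5.2]
opening: 0.0004
grip_force: 2.6
the job is handed in; nothing more can be done
None
```

Job handed in at 8.85 s: the closed fingertips ran along the right slider (the lidded saucepan's ring) from the narrowest mark to the widest and are still resting on the widest with about 5 N; the hand-in returned no verdict.

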